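Click-test the basin wastes

ROBOT

A 7-joint arm with a two-finger parallel gripper is mounted at the origin on the work surface. World frame = base frame: x ahead of the robot, y to its left, z up, the work surface at z = 0. Lengths are in m, angles in rad, forces in N, time in s.
With the tool pointing down it reaches from about 0.425 to 0.95 m from the base axis. Payload 16.7 kg.
Tool frame: the origin (TCP) lies midway between the tips of the shut fingers; the grasp point (between the pads) lies ctrl.grip_depth behind it (ctrl.grip_depth is the distance from the TCP to the grasp point, in m); z points along the fingers, y is the line along which they close (so a half turn about z gives the same grasp; the last joint's range is limited). The gripper opens to 94 mm and grips with 3 to 60 N. Pads are 16 mm wide; open, the fingers measure 119 mm over their backs; the gripper's body (75 mm by 177 mm) begins 78 mm behind the grasp point.
Start: joints at [0.961, 0.426, 0.074, 1.606, -0.034, 1.111, -0.067], TCP at [0.3, -0.605, 0.205] pointing down, gripper open.
Joint ranges: [-2.85, 2.85], [-0.5, 2.14], [-1.23, 1.37], [0.21, 2.46], [-1.02, 4.16], [0.16, 2.05], [-2.73, 2.73]. Speed limits (rad/s): [1.89, 1.89, 2.39, 2.39, 3.01, 3.01, 3.01].

INTERFACE

Orientations are given as a unit quaternion [x, y, z, w].
In Python, from bench import sensors, imaging, workorder, ctrl gives the robot as it stands.
- The arm moves only by the shell command python3 -m handwheel 'ROWS' [OPENING] [FORCE]. ROWS is JSON, a list of rows, each a list of 4 numbers: the shift along the tool's x, y, z in units of 40 mm (1.0 is 40 mm), then the turn about the tool's z in rad. In form: [[tx, ty, tz, twist], ...]. A call has 1 to 8 rows; each row is the pose to reach, as a shift and turn from the pose commanded when the call began, along the tool's axes at that moment; what a row does not reach only later rows make up. A row lasts 1/10 s, in which the tool goes at most 50 mm and 8.59 degrees, less where a joint would pass 70% of its speed; a pose out of reach is approached as far as the arm can. A call with a gripper value outside its range is refused whole. OPENING is the gripper's target within -1 to 1 (fully open at 1, half-way at 0, shut at -1), set as the call begins (- or left out, the last holds). The fingers move at their own pace and stop on an object; FORCE is the grip in N (left out, the last holds). Time passes only in rows, so rows that repeat a pose let the fingers close. It gives the time, the measured TCP pose, the force, the opening and the grip force at its end, in the units of the state.
- sensors.sense(): the state, without advancing time (a new reading comes with each control period).
- imaging.snapshot(name): name is "scene" or "side" or "wrist"; returns a dict with "pixels" (384x512x3 uint8, red, green, blue), "fx", "fy", "cx", "cy" (pixels), "dist" ([k1, k2, p1, p2, k3] as OpenCV has them; the pictures are not rectified), "world_from_camera" (4x4, takes a point from camera to world coordinates). Camera axes: x right, y up, looking along -z (the intrinsics and any distortion apply to the point x, -y, -z); pixel columns grow to the right and rows downward; lengths in m; the calibration is good to about 2 mm. A picture is of the moment at which its call begins. There is no depth.
- workorder.sign_off(): hands the job in; it is judged then, once.
The state is a dict: "t": time; "q": joint angles; "joint_vel": joint speeds; "effort": joint torques, N m; "tool_pos": TCP position; "eef_rot": TCP orientation; "wrist_force": force on the tool from outside, world axes, zero at the start; "ft_torque": the same for the moment, N m; "grip_width": finger opening in m; "finger_force": force on a finger pad.
Only numpy, scipy, OpenCV 4.12 (cv2) and the standard library are available. Lean on these libraries where they do the work, as an engineer would, in place of code of your own. Each camera call takes 0.05 s, during which the arm holds its last target. There are 200 camera calls.

TASK

Click-test the three click-clack basin wastes in order, from the robot's left (+y) to its right: press each one's round button all the way down where it stands, and let go. Leave every waste whose button stays down standing where it is, latched down; take any whose button springs back up and set it down gently, upright, on the floor of the free bay of the divided grey tray. Do not knock anything over, and leave the other things on the worktop where they are.

Things in the scene. Friction and masses are not known exactly. Their poses are not given: they have to be found in the camera images.
- waste_a: click-clack basin waste, loose, upright: black foot nut 54 mm dia (0 to 14 mm up), brass threaded body 40 mm dia, steel flange 54 mm dia from 56 to 72 mm up (grip it across the flange, any yaw), round steel button 38 mm dia on top whose face is 88 mm up when out and 78 mm when latched down. About 0.32 kg. Origin: centre of its underside, z up. The three look alike; they stand in a loose row from left to right (along y), shuffled
- waste_b: click-clack basin waste, loose, upright: black foot nut 54 mm dia (0 to 14 mm up), brass threaded body 40 mm dia, steel flange 54 mm dia from 56 to 72 mm up (grip it across the flange, any yaw), round steel button 38 mm dia on top whose face is 88 mm up when out and 78 mm when latched down. About 0.32 kg. Origin: centre of its underside, z up. The three look alike; they stand in a loose row from left to right (along y), shuffled
- waste_c: click-clack basin waste, loose, upright: black foot nut 54 mm dia (0 to 14 mm up), brass threaded body 40 mm dia, steel flange 54 mm dia from 56 to 72 mm up (grip it across the flange, any yaw), round steel button 38 mm dia on top whose face is 88 mm up when out and 78 mm when latched down. About 0.32 kg. Origin: centre of its underside, z up. The three look alike; they stand in a loose row from left to right (along y), shuffled
- waste_a_button (a joint): button of waste_a: 0 = fully out, 0.010 m = fully down (travel straight down). It takes about 4 N to press down; in a sound waste it clicks over half way and then stays down by itself at about 0.010, in a faulty one a spring returns it to 0 when let go
- waste_b_button (a joint): button of waste_b: 0 = fully out, 0.010 m = fully down (travel straight down). It takes about 4 N to press down; in a sound waste it clicks over half way and then stays down by itself at about 0.010, in a faulty one a spring returns it to 0 when let go
- waste_c_button (a joint): button of waste_c: 0 = fully out, 0.010 m = fully down (travel straight down). It takes about 4 N to press down; in a sound waste it clicks over half way and then stays down by itself at about 0.010, in a faulty one a spring returns it to 0 when let go
- tray: fixed grey plastic tray, 170 x 220 x 35 mm (its x, y, z), walls and floor 5 mm, divided across its y by a wall 35 mm high; the -y bay is filled by an old white plastic trap (up to 80 mm high), the +y bay is free. Origin: centre of its underside
- bay (a point): centre of the free bay's floor, 5 mm over the worktop; axes as the tray's; the bay measures 160 mm along x and 123 mm along y inside
- backnut: bystander: loose flat brass ring, 48 mm dia, 10 mm high, lying among the wastes; origin: centre of its underside
- tape_reel: bystander: loose white reel of tape lying flat among the wastes, 50 mm dia, 16 mm high; origin: centre of its underside
- cup: bystander: loose white mug, 72 mm dia, 90 mm high, beyond the wastes; origin: centre of its underside
- tablets: bystander: loose cardboard box 70 x 110 x 90 mm beyond the wastes; origin: centre of its underside
- wrench: bystander: loose steel wrench lying flat just beyond the left waste; origin: its middle, underside

How it is judged:
On the way, in this order (a step that is already met when the one before it is completed fails the run):
1. the button of the left waste (y from 0.175 to 0.4) is pressed all the way down (beyond 8 mm) where it stands (within 30 mm of its start) (((value of joint waste_a_button above 0.008 m and distance of waste_a from where it was at the start of the episode below 0.03 m and world y of waste_a between 0.175 and 0.4 m) or (value of joint waste_b_button above 0.008 m and distance of waste_b from where it was at the start of the episode below 0.03 m and world y of waste_b between 0.175 and 0.4 m) or (value of joint waste_c_button above 0.008 m and distance of waste_c from where it was at the start of the episode below 0.03 m and world y of waste_c between 0.175 and 0.4 m))), for 0.02 s.
2. the button of the middle waste (y from 0.005 to 0.175) is pressed all the way down (beyond 8 mm) where it stands (within 30 mm of its start) (((value of joint waste_a_button above 0.008 m and distance of waste_a from where it was at the start of the episode below 0.03 m and world y of waste_a between 0.005 and 0.175 m) or (value of joint waste_b_button above 0.008 m and distance of waste_b from where it was at the start of the episode below 0.03 m and world y of waste_b between 0.005 and 0.175 m) or (value of joint waste_c_button above 0.008 m and distance of waste_c from where it was at the start of the episode below 0.03 m and world y of waste_c between 0.005 and 0.175 m))), for 0.02 s.
3. the button of the right waste (y from -0.16 to 0.005) is pressed all the way down (beyond 8 mm) where it stands (within 30 mm of its start) (((value of joint waste_a_button above 0.008 m and distance of waste_a from where it was at the start of the episode below 0.03 m and world y of waste_a between -0.16 and 0.005 m) or (value of joint waste_b_button above 0.008 m and distance of waste_b from where it was at the start of the episode below 0.03 m and world y of waste_b between -0.16 and 0.005 m) or (value of joint waste_c_button above 0.008 m and distance of waste_c from where it was at the start of the episode below 0.03 m and world y of waste_c between -0.16 and 0.005 m))), for 0.02 s.
At the end, for the whole second after the job is handed in: Each waste that latches: button down over 7.5 mm, upright within 0.1 rad, within 30 mm of its start. Each that does not: upright within 0.1 rad on the free bay's floor (65 mm in x, 46 mm in y of its centre, 5 mm in height), button out under 3 mm. All at rest (((value of joint waste_a_button above 0.0075 m and distance of waste_a from where it was at the start of the episode below 0.03 m and angle between waste_a's own z axis and vertical below 0.1 rad and linear speed of waste_a below 0.02 m/s) or (x of waste_a in the frame of bay between -0.065 and 0.065 m and y of waste_a in the frame of bay between -0.046 and 0.046 m and z of waste_a in the frame of bay between -0.005 and 0.005 m and angle between waste_a's own z axis and vertical below 0.1 rad and linear speed of waste_a below 0.02 m/s and value of joint waste_a_button below 0.003 m)) and ((value of joint waste_b_button above 0.0075 m and distance of waste_b from where it was at the start of the episode below 0.03 m and angle between waste_b's own z axis and vertical below 0.1 rad and linear speed of waste_b below 0.02 m/s) or (x of waste_b in the frame of bay between -0.065 and 0.065 m and y of waste_b in the frame of bay between -0.046 and 0.046 m and z of waste_b in the frame of bay between -0.005 and 0.005 m and angle between waste_b's own z axis and vertical below 0.1 rad and linear speed of waste_b below 0.02 m/s and value of joint waste_b_button below 0.003 m)) and ((value of joint waste_c_button above 0.0075 m and distance of waste_c from where it was at the start of the episode below 0.03 m and angle between waste_c's own z axis and vertical below 0.1 rad and linear speed of waste_c below 0.02 m/s) or (x of waste_c in the frame of bay between -0.065 and 0.065 m and y of waste_c in the frame of bay between -0.046 and 0.046 m and z of waste_c in the frame of bay between -0.005 and 0.005 m and angle between waste_c's own z axis and vertical below 0.1 rad and linear speed of waste_c below 0.02 m/s and value of joint waste_c_button below 0.003 m))); the robot touches nothing.
It fails at once if a waste is tipped over (beyond 0.5 rad) (angle between any of waste_a, waste_b, waste_c's own z axis and vertical above 0.5 rad).
It fails at once if a waste is dropped (falls untouched by the fingers faster than 0.45 m/s, about 10 mm) ((linear speed of waste_a above 0.45 m/s and contact force between the fingers and waste_a below 0.1 N) or (linear speed of waste_b above 0.45 m/s and contact force between the fingers and waste_b below 0.1 N) or (linear speed of waste_c above 0.45 m/s and contact force between the fingers and waste_c below 0.1 N)).
It fails at once if a waste is slammed into the tray (over 60 N) (contact force between any of waste_a, waste_b, waste_c and tray above 60 N).
It fails at once if a bystander (backnut, reel, mug, box, wrench) is shifted by more than 30 mm (distance of any of backnut, tape_reel, cup, tablets, wrench from where it was at the start of the episode above 0.03 m).
It also fails if it takes over 58 s, if anything falls off the work surface, if the arm or the gripper's body presses on something with over 40 N, if the wrist force passes 120 N, or if a joint passes its speed limit or range.

## Working session

There is one attempt and no reset: what is moved stays moved. The work goes in short steps, Python scripts to look and compute and a shell command to move; the robot and the scene stay as the last step left them, time stands still between calls to the robot, and variables do not carry over. Pictures are saved under pics/ and viewed, at most 13 in all, crops included, and the job is handed in when it is done.

```bash
mkdir -p pics; cat > h.py <<'E'
import numpy as np, cv2
from bench import sensors, imaging, workorder, ctrl
from scipy.spatial.transform import Rotation as R
def snap(n,f=None):
    s=imaging.snapshot(n)
    if f: cv2.imwrite('pics/'+f,s['pixels'][:,:,::-1])
    return s
def ray(s,u,v):
    K=np.array([[s['fx'],0,s['cx']],[0,s['fy'],s['cy']],[0,0,1.]])
    p=cv2.undistortPoints(np.array([[[u,v]]],float),K,np.array(s['dist'],float))[0,0]
    T=np.array(s['world_from_camera']); d=T[:3,:3]@np.array([p[0],-p[1],-1.]); return T[:3,3],d/np.linalg.norm(d)
def plane(s,u,v,z):
    o,d=ray(s,u,v); return o+d*(z-o[2])/d[2]
def tri(a,b):
    (o1,d1),(o2,d2)=a,b
    A=np.c_[d1,-d2]; t=np.linalg.lstsq(A,o2-o1,rcond=None)[0]
    p,q=o1+t[0]*d1,o2+t[1]*d2; return (p+q)/2,np.linalg.norm(p-q)
def proj(s,P):
    T=np.linalg.inv(np.array(s['world_from_camera'])); c=T[:3,:3]@np.array(P)+T[:3,3]
    K=np.array([[s['fx'],0,s['cx']],[0,s['fy'],s['cy']],[0,0,1.]])
    return cv2.projectPoints(np.array([[c[0],-c[1],-c[2]]]),np.zeros(3),np.zeros(3),K,np.array(s['dist'],float))[0].ravel()
def toolshift(P):
    st=sensors.sense(); r=R.from_quat(st['eef_rot']); return r.inv().apply(np.array(P)-st['tool_pos'])/0.04
E
python3 - <<'E'
from h import *
np.set_printoptions(precision=3,suppress=True)
st=sensors.sense(); print(st,ctrl.grip_depth); print(R.from_quat(st['eef_rot']).as_matrix())
for n in('scene','side'):
    s=snap(n,n+'1.png'); print(n,np.array(s['world_from_camera']),s['fx'],s['dist'])
E
```

```text
{'t': 0.0, 'q': array([ 0.961,  0.427,  0.074,  1.607, -0.034,  1.111, -0.067]), 'joint_vel': array([-0.001, -0.001, -0.   ,  0.002, -0.001,  0.   , -0.   ]), 'effort': array([  0.001, -93.58 ,   3.667, -45.42 ,  -0.049,   0.02 ,   0.   ]), 'tool_pos': array([ 0.3  , -0.604,  0.205]), 'eef_rot': array([ 0.974,  0.228, -0.   , -0.001]), 'wrist_force': array([ 0.812, -0.736,  0.958]), 'ft_torque': array([-0.049, -0.022,  0.001]), 'finger_force': 0.0, 'grip_width': 0.09362882491246274} 0.0188
[[ 0.896  0.445 -0.001]
 [ 0.445 -0.896  0.001]
 [-0.    -0.001 -1.   ]]
scene [[ 0.759 -0.375  0.532  1.01 ]
 [ 0.651  0.422 -0.631 -0.542]
 [ 0.012  0.826  0.564  0.499]
 [ 0.     0.     0.     1.   ]] 358.61442829408264 [-0.076  0.     0.     0.     0.   ]
side [[-0.977  0.102 -0.187  0.488]
 [-0.212 -0.536  0.817  0.542]
 [-0.017  0.838  0.545  0.416]
 [ 0.     0.     0.     1.   ]] 349.5298788942778 [-0.077  0.     0.     0.     0.   ]
```

View pics/scene1.png

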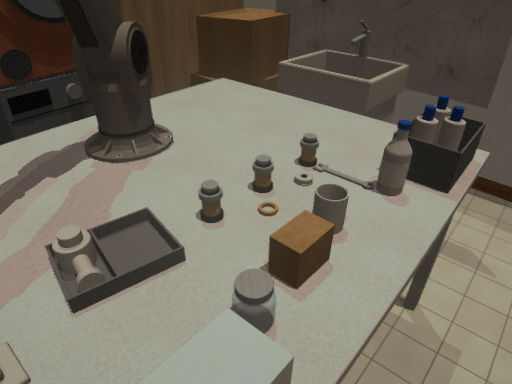

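View pics/side1.png

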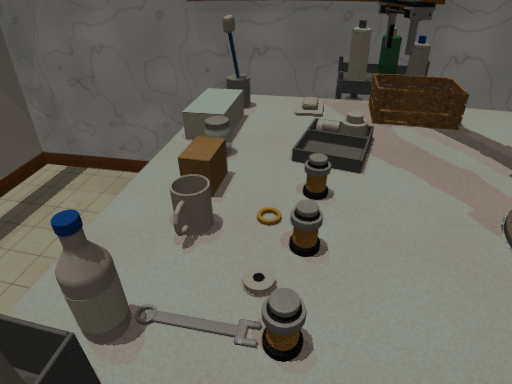

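The scene view shows the button tops at about (310,137), (263,160) and (210,187), with the free bay around (137,247). In the side view the same tops are at (284,297), (307,208) and (317,159). I'll triangulate them now.

```bash
python3 - <<'E'
from h import *
np.set_printoptions(precision=3,suppress=True)
a=snap('scene');b=snap('side')
for n,p,q in [('L',(310,136.5),(284,298)),('M',(263,159.5),(307,209)),('R',(210,186.5),(318,159))]:
    P,e=tri(ray(a,*p),ray(b,*q)); print(n,P,e, plane(a,*p,.088),plane(b,*q,.088))
print('tray rim scene (top,right,bottom):')
T=[plane(a,*p,.035) for p in((150,212),(183,250),(80,293))]
print(np.array(T))
print('side rim far-right etc',np.array([plane(b,*p,.035) for p in((296,148),(364,160),(374,128))]))
for n,p,z in[('nut',(268,209),.01),('reel',(304,179),.016),('cup',(330,193),.09)]:print(n,plane(a,*p,z))
m=T; 
st=sensors.sense(); w=np.array(snap('wrist','w0.png')['world_from_camera']); r=R.from_quat(st['eef_rot']).as_matrix()
print('cam in tool',r.T@(w[:3,3]-st['tool_pos']), r.T@w[:3,:3])
E
```

```text
L [0.516 0.266 0.082] 0.00154156630820107 [0.524 0.255 0.088] [0.515 0.27  0.088]
M [0.505 0.075 0.079] 0.0008472802512330155 [0.515 0.063 0.088] [0.504 0.088 0.088]
R [ 0.498 -0.1    0.08 ] 0.0012779784012941847 [ 0.509 -0.109  0.088] [ 0.497 -0.085  0.088]
tray rim scene (top,right,bottom):
[[ 0.423 -0.213  0.035]
 [ 0.573 -0.244  0.035]
 [ 0.527 -0.43   0.035]]
side rim far-right etc [[ 0.555 -0.233  0.035]
 [ 0.394 -0.201  0.035]
 [ 0.357 -0.398  0.035]]
nut [ 0.588 -0.005  0.01 ]
reel [0.579 0.157 0.016]
cup [0.718 0.039 0.09 ]
cam in tool [ 0.067  0.    -0.181] [[-0.     0.973  0.229]
 [ 1.     0.     0.   ]
 [ 0.     0.229 -0.973]]
```

```bash
python3 -m handwheel '[[7.9,-7.4,0,0],[7.9,-7.4,0,0],[7.9,-7.4,0,0],[7.9,-7.4,0,0],[7.9,-7.4,0,0],[7.9,-7.4,0,0],[7.9,-7.4,0,0],[7.9,-7.4,0,0]]' -1; python3 - <<'E'
from h import *
np.set_printoptions(precision=2,suppress=True)
print(toolshift([.516,.268,.205]),sensors.sense()['q'])
E
```

```text
t: 1.05
tool_pos: [0.4403, -0.228, 0.2057]
eef_rot: [0.974, 0.228, 0.0, 0.0]
wrist_force: [0.9, -0.2, -0.1]
grip_width: 0.0336
finger_force: 0.0
[  7.2  -10.27   0.02] [ 0.48  0.14 -0.14  1.99  0.02  1.01 -0.79]
```

```bash
python3 -m handwheel '[[3.6,-5,0,0],[3.6,-5,0,0],[3.6,-5,0,0],[3.6,-5,0,0],[3.6,-5,0,0],[7.2,-10.3,0,0],[7.2,-10.3,0,0],[7.2,-10.3,0,0]]';  python3 -m handwheel '[[0,0,0,0],[0,0,0,0]]'; python3 - <<'E'
from h import *
np.set_printoptions(precision=2,suppress=True)
print(toolshift([.516,.268,.205]),sensors.sense()['q'])
E
```

```text
t: 1.85
tool_pos: [0.5003, 0.1639, 0.2057]
eef_rot: [0.974, 0.228, 0.0, 0.0]
wrist_force: [1.4, -1.0, 0.5]
grip_width: 0.0001
finger_force: 0.0
t: 2.05
tool_pos: [0.5002, 0.1629, 0.2053]
eef_rot: [0.973, 0.229, -0.0, -0.0]
wrist_force: [-0.5, -0.4, -0.1]
grip_width: 0.0007
finger_force: 0.0
[ 1.53 -2.17  0.01] [-0.04  0.22 -0.45  1.91  0.11  1.04 -1.65]
```

```bash
python3 -m handwheel '[[1.5,-2.1,0,0],[1.5,-2.1,0,0],[1.5,-2.1,0,0],[1.5,-2.1,0,0],[1.5,-2.1,0,0]]'; python3 - <<'E'
from h import *
np.set_printoptions(precision=3,suppress=True)
w=snap('wrist','w1.png')
print(toolshift([.516,.268,.205]),sensors.sense()['q'],proj(w,[.516,.268,.088]),proj(w,sensors.sense()['tool_pos']))
E
```

```text
t: 2.55
tool_pos: [0.5171, 0.2617, 0.2053]
eef_rot: [0.974, 0.227, -0.0, 0.001]
wrist_force: [-0.2, -0.8, 0.6]
grip_width: 0.0005
finger_force: 0.0
[ 0.044 -0.156  0.011] [-0.182  0.31  -0.486  1.799  0.164  1.073 -1.839] [257.449 180.794] [263.326 220.8  ]
```

View pics/w1.png

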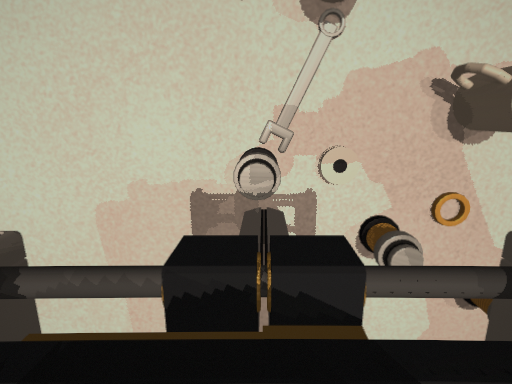

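The left waste is just ahead of the fingers, with its button near (258,175). The wrench jaw is at (277,135) and the reel at (338,165). I'll measure the circle.

```bash
cat >> h.py <<'E'
def circ(w,box,rmin,rmax,f=None):
    x0,y0,x1,y1=box; c=cv2.resize(w['pixels'][y0:y1,x0:x1],None,fx=6,fy=6,interpolation=cv2.INTER_CUBIC)
    g=cv2.medianBlur(cv2.cvtColor(c,cv2.COLOR_RGB2GRAY),5)
    h=cv2.HoughCircles(g,cv2.HOUGH_GRADIENT_ALT,1.5,10,param1=150,param2=.6,minRadius=6*rmin,maxRadius=6*rmax)
    if h is None: h=cv2.HoughCircles(g,cv2.HOUGH_GRADIENT,1.5,10,param1=150,param2=20,minRadius=6*rmin,maxRadius=6*rmax)[:,:4]
    r=[(x0+(a[0]+.5)/6-.5,y0+(a[1]+.5)/6-.5,a[2]/6) for a in h[0]]
    if f:
        for a in h[0]: cv2.circle(c,(int(a[0]),int(a[1])),int(a[2]),(255,0,0),1)
        cv2.imwrite('pics/'+f,c[:,:,::-1])
    return r
E
python3 - <<'E'
from h import *
np.set_printoptions(precision=4,suppress=True)
w=snap('wrist')
for c in circ(w,(215,130,300,208),14,30,'c1.png'): print(np.array(c),plane(w,*c[:2],.088),plane(w,*c[:2],.072), w['fx']*.019/ (np.array(w['world_from_camera'])[2,3]-.088))
E
```

```text
[256.0833 176.8333  23.5843] [0.5193 0.2711 0.088 ] [0.5162 0.27   0.072 ] 18.197887517993934
[257.3333 174.3333  21.1507] [0.5223 0.2711 0.088 ] [0.5194 0.27   0.072 ] 18.197887517993934
[256.8333 168.3333  20.7021] [0.5279 0.2744 0.088 ] [0.5253 0.2735 0.072 ] 18.197887517993934
[256.0833 176.8333  18.6681] [0.5193 0.2711 0.088 ] [0.5162 0.27   0.072 ] 18.197887517993934
[252.8333 174.3333  19.7192] [0.5202 0.2754 0.088 ] [0.5172 0.2745 0.072 ] 18.197887517993934
```

View pics/c1.png

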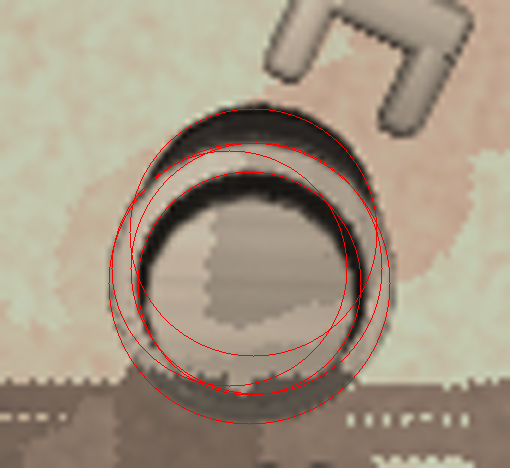

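The button face is centred near (257,178) in the wrist view. That puts the left waste at about (0.516, 0.270). I'll move over it and press.

```bash
python3 -m handwheel '[[0.07,-0.19,0.9,0],[0.07,-0.19,1.8,0],[0.07,-0.19,2.6,0],[0.07,-0.19,2.6,0],[0.07,-0.19,2.75,0],[0.07,-0.19,2.9,0],[0.07,-0.19,3.0,0],[0.07,-0.19,3.0,0]]' ;  python3 -m handwheel '[[0,0,0.1,0],[0,0,0.18,0],[0,0,0.25,0],[0,0,0.25,0]]'; python3 - <<'E'
from h import *
s=snap('side');cv2.imwrite('pics/s2.png',cv2.resize(s['pixels'][180:384,200:400,::-1],None,fx=2.5,fy=2.5))
E
```

```text
t: 3.45
tool_pos: [0.5164, 0.272, 0.086]
eef_rot: [0.974, 0.228, 0.001, -0.0]
wrist_force: [0.4, 0.1, 2.6]
grip_width: 0.0005
finger_force: 0.9
t: 3.85
tool_pos: [0.5172, 0.2726, 0.0777]
eef_rot: [0.974, 0.228, 0.001, -0.0]
wrist_force: [-5.2, -5.3, 34.1]
grip_width: 0.0003
finger_force: 17.1
```

```bash
python3 -m handwheel '[[0,0,-0.3,0],[0,0,-0.8,0],[0,0,-1.8,0],[0,0,-3,0],[0,0,-3,0],[0,0,-3,0]]'; python3 - <<'E'
from h import *
np.set_printoptions(precision=4,suppress=True)
w=snap('wrist','w2.png');s=snap('side')
c=cv2.resize(w['pixels'][130:270,200:460],None,fx=3,fy=3);d=cv2.resize(s['pixels'][140:370,230:380],None,fx=2.0,fy=2.0)[:420]
im=np.zeros((600,780,3),np.uint8);im[:420,:780]=c; cv2.imwrite('pics/v2.png',im[:420,:,::-1]); 
d=s['pixels'][270:370,230:340]; d=cv2.resize(d,None,fx=4,fy=4); cv2.imwrite('pics/d2.png',d[:,:,::-1])
# joint picture
im=np.zeros((600,800,3),np.uint8); im[:280,:520]=cv2.resize(w['pixels'][130:270,200:460],None,fx=2,fy=2); im[290:590,:330]=cv2.resize(s['pixels'][270:370,230:340],None,fx=3,fy=3); im[290:590,340:670]=cv2.resize(s['pixels'][190:290,260:370],None,fx=3,fy=3); cv2.imwrite('pics/j2.png',im[:,:,::-1])
E
```

```text
t: 4.5
tool_pos: [0.5162, 0.2721, 0.1962]
eef_rot: [0.974, 0.228, 0.001, -0.0]
wrist_force: [0.4, 0.6, -1.4]
grip_width: 0.0001
finger_force: 0.0
```

View pics/j2.png

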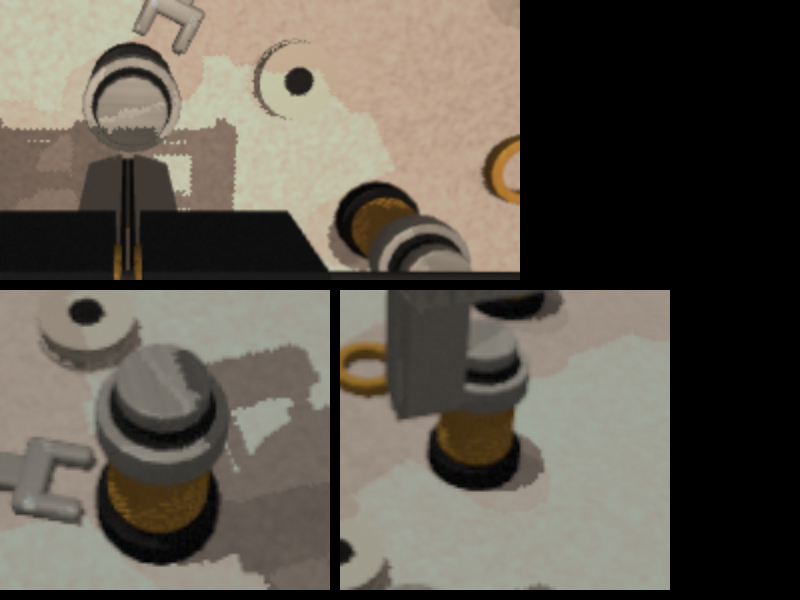

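The left button looks raised, with the dark stem showing, so it seems to have sprung back. I'll check by comparing edge profiles before and after.

```bash
python3 - <<'E'
from h import *
a=cv2.imread('pics/side1.png',0).astype(int); b=cv2.cvtColor(snap('side')['pixels'],cv2.COLOR_RGB2GRAY).astype(int)
print(a[284:335:1,284]);print(b[284:335:1,284])
s=snap('side'); print(proj(s,[.516,.27,.088]),proj(s,[.516,.27,.078]))
np.set_printoptions(precision=2,suppress=True); print(toolshift([.505,.077,.2]))
E
```

```text
[135 134 134 131 113 110 110 108 109 109 107 105 107 107 106 108 107 109
 110 110 110 109 109 108 106 106 108 111 104  60  47  47  44  32   6   9
   9  18  15  54 110 111 113  95  52  46  45  48  45  45  46]
[157 157 158 153 125 120 120 121 119 119 118 121 127 129 128 129 129 121
 115 116 114 114 113 112 113 111 112 114 109  64  56  54  51  38   5  15
  12  27  22  68 132 133 135 114  64  60  58  57  56  56  55]
[283.48100431 297.83945398] [283.1972397  303.37612998]
[-2.39  4.24 -0.14]
```

The profiles match, so the left waste is faulty. Next is the middle one.

```bash
python3 -m handwheel '[[-2.4,4.2,0,0],[-2.4,4.2,0,0],[-2.4,4.2,0,0],[-2.4,4.2,0,0],[-2.4,4.2,0,0],[-2.4,4.2,0,0],[-2.4,4.2,0,0]]'; python3 - <<'E'
from h import *
np.set_printoptions(precision=4,suppress=True)
w=snap('wrist','w3.png')
p=proj(w,[.505,.078,.088]); u,v=p.astype(int); print(p)
for c in circ(w,(u-42,v-42,u+42,v+30),16,28,'c3.png'): print(np.array(c),plane(w,*c[:2],.088),plane(w,*c[:2],.072))
E
```

```text
t: 5.4
tool_pos: [0.5045, 0.0797, 0.195]
eef_rot: [0.973, 0.229, -0.0, -0.0]
wrist_force: [-0.2, 0.7, -0.6]
grip_width: 0.0005
finger_force: 0.0
[265.0521 184.8732]
[267.5833 183.3333  25.0387] [0.5076 0.0764 0.088 ] [0.5045 0.0746 0.072 ]
[265.5833 179.5833  23.1693] [0.5103 0.08   0.088 ] [0.5072 0.0784 0.072 ]
[267.5833 183.3333  20.4214] [0.5076 0.0764 0.088 ] [0.5045 0.0746 0.072 ]
[267.5833 183.3333  17.2618] [0.5076 0.0764 0.088 ] [0.5045 0.0746 0.072 ]
```

View pics/c3.png

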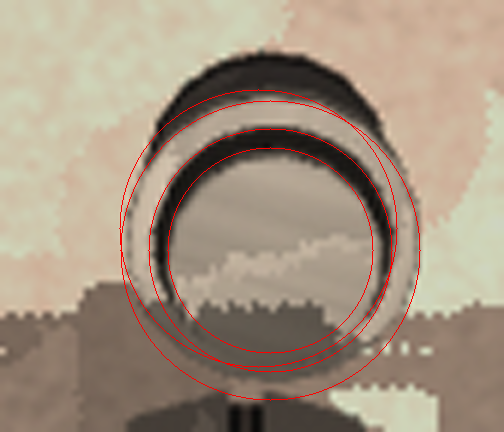

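The middle flange centre is at (268,183), giving (0.5045, 0.0745). Pressing it now.

```bash
python3 -m handwheel '[[-0.06,0.12,1,0],[-0.06,0.12,2,0],[-0.06,0.12,2.5,0],[-0.06,0.12,2.7,0],[-0.06,0.12,2.8,0],[-0.06,0.12,2.9,0],[-0.06,0.12,3.0,0],[-0.06,0.12,3.0,0]]' ; python3 -m handwheel '[[0,0,-0.3,0],[0,0,-0.8,0],[0,0,-1.8,0],[0,0,-3,0],[0,0,-3,0],[0,0,-3,0]]'; python3 - <<'E'
from h import *
np.set_printoptions(precision=2,suppress=True)
a=cv2.imread('pics/side1.png',0).astype(int); s=snap('side'); b=cv2.cvtColor(s['pixels'],cv2.COLOR_RGB2GRAY).astype(int)
for u in(307,315): print(a[198:245,u]);print(b[198:245,u])
print(proj(s,[.5045,.0745,.088]),proj(s,[.5045,.0745,.078]),toolshift([.498,-.097,.195]))
E
```

```text
t: 6.25
tool_pos: [0.5062, 0.074, 0.078]
eef_rot: [0.974, 0.228, 0.002, 0.0]
wrist_force: [-8.8, -1.2, 31.1]
grip_width: 0.0004
finger_force: 15.3
t: 6.85
tool_pos: [0.5055, 0.0735, 0.1973]
eef_rot: [0.974, 0.228, 0.002, 0.0]
wrist_force: [-0.4, 0.7, -0.2]
grip_width: 0.0006
finger_force: 0.0
[116 125 111 108 108 107 107 109 108 106 106 107 108 108  95  69  48  46
  44  23   4   8  15  52  96 102  69  47  46  47  42  45  44  43  41  41
  40  40  40  43  45  47  42  43  42  41  43]
[114 133 140 145 142 143 127 111 106 108 114 116 106  99 100 100  98 102
 111 104  75  50  38  57 103 106  74  49  50  49  47  46  48  45  44  43
  44  42  44  48  48  49  47  47  43  43  48]
[  3  16 105 124 114 110 110 109 111 111 110 111 110  89  57  44  43  31
  12   7   5   7  70  99  98  67  47  47  48  48  46  43  40  39  39  37
  41  49  46  42  41  44  44  47  48  36  27]
[  0  16 112 136 142 145 144 142 122  83  60  59  76  85  99 108 110 110
  86  55  43  28  82 109 106  74  49  50  48  50  48  44  43  44  41  42
  47  51  51  46  44  47  49  52  50  41  26]
[307.7  204.12] [307.27 209.12] [-2.04  3.74  0.02]
```

The middle button dropped about 5 px, so it latched. Now the right waste.

```bash
python3 -m handwheel '[[-2.04,3.75,0,0],[-2.04,3.75,0,0],[-2.04,3.75,0,0],[-2.04,3.75,0,0],[-2.04,3.75,0,0],[-2.04,3.75,0,0],[-2.04,3.75,0,0]]'; python3 - <<'E'
from h import *
np.set_printoptions(precision=4,suppress=True)
w=snap('wrist','w4.png')
p=proj(w,[.498,-.097,.088]); u,v=p.astype(int); print(p)
for c in circ(w,(u-42,v-42,u+42,v+30),16,28,'c4.png'): print(np.array(c),plane(w,*c[:2],.088),plane(w,*c[:2],.072))
E
```

```text
t: 7.6
tool_pos: [0.4981, -0.096, 0.195]
eef_rot: [0.973, 0.229, -0.0, -0.0]
wrist_force: [-0.5, 0.7, -0.1]
grip_width: 0.0003
finger_force: 0.0
[264.2389 185.1668]
[267.5833 179.5833  22.6921] [ 0.5048 -0.0974  0.088 ] [ 0.5019 -0.0992  0.072 ]
[265.5833 184.3333  25.6669] [ 0.4994 -0.0978  0.088 ] [ 0.4961 -0.0996  0.072 ]
[265.5833 184.3333  21.2979] [ 0.4994 -0.0978  0.088 ] [ 0.4961 -0.0996  0.072 ]
[267.5833 179.5833  17.7443] [ 0.5048 -0.0974  0.088 ] [ 0.5019 -0.0992  0.072 ]
[273.3333 177.8333  17.6747] [ 0.5091 -0.1019  0.088 ] [ 0.5064 -0.1039  0.072 ]
```

View pics/w4.png

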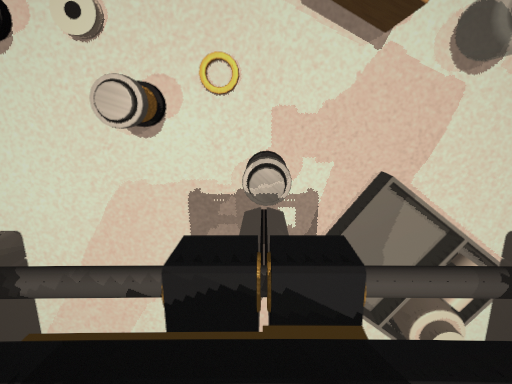

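The right waste is at (267,181), giving about (0.4985, -0.099). The middle button looks flush with its flange. The free bay is at the lower right, around (400,225). Pressing the right one.

```bash
python3 -m handwheel '[[-0.01,0.08,1,0],[-0.01,0.08,2,0],[-0.01,0.08,2.5,0],[-0.01,0.08,2.7,0],[-0.01,0.08,2.8,0],[-0.01,0.08,2.9,0],[-0.01,0.08,3.0,0],[-0.01,0.08,3.0,0]]' ; python3 -m handwheel '[[0,0,-0.3,0],[0,0,-0.8,0],[0,0,-1.8,0],[0,0,-3,0],[0,0,-3,0],[0,0,-3,0]]'; python3 - <<'E'
from h import *
np.set_printoptions(precision=4,suppress=True)
a=cv2.imread('pics/side1.png',0).astype(int); s=snap('side'); b=cv2.cvtColor(s['pixels'],cv2.COLOR_RGB2GRAY).astype(int)
for u in(317,323): print(a[150:190,u]);print(b[150:190,u])
# tray corners: free bay, from wrist + side + scene
c=snap('scene','scene3.png'); w=snap('wrist','w5.png')
print('free-bay outer +y corners via wrist',plane(w,387,173,.035))
im=np.zeros((600,800,3),np.uint8); 
im[:300,:480]=cv2.resize(c['pixels'][200:300,40:200],None,fx=3,fy=3); im[300:600,:480]=cv2.resize(s['pixels'][95:195,260:420],None,fx=3,fy=3); cv2.imwrite('pics/j5.png',im[:,:480,::-1])
E
```

```text
t: 8.45
tool_pos: [0.5012, -0.1003, 0.078]
eef_rot: [0.974, 0.228, 0.002, 0.001]
wrist_force: [-7.2, 1.2, 30.0]
grip_width: 0.0007
finger_force: 14.8
t: 9.05
tool_pos: [0.5001, -0.1005, 0.1973]
eef_rot: [0.974, 0.228, 0.002, 0.001]
wrist_force: [0.4, -0.2, 0.3]
grip_width: 0.0004
finger_force: 0.0
[ 77  75  72  87 106 107 107 110 108 107 109  89  51  45  43  29   6   5
  35  86  87  47  47  45  47  45  42  42  43  42  41  42  44  42  46  45
  44  42  45  46]
[ 80  75  60  36  29  33  32  76 103 105 110 101  96  98 103 101  75  47
  48  90  89  48  50  49  47  47  44  44  42  43  41  46  43  43  48  48
  46  47  46  47]
[ 79  79  78  76  91 109 108 107 107 109 102  78  46  44  37  18   7  10
  33  83  84  47  46  45  46  46  45  40  39  39  41  42  44  45  44  43
  45  46  47  47]
[ 80  77  69  60  39  30  31  31  44  52  65  89 103 108 114  93  54  39
  43  87  87  51  48  49  50  49  45  42  43  40  45  45  44  46  45  44
  49  48  49  46]
free-bay outer +y corners via wrist [ 0.5673 -0.2333  0.035 ]
```

View pics/j5.png

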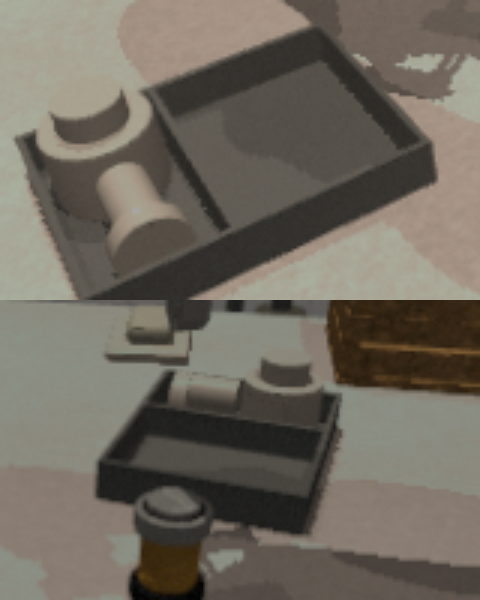

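The right waste latched as well, since its face dropped about 4 px. Only the left one is faulty. I'll triangulate the bay from its corners: the scene rim corners are (146.7,209.3) and (185.7,246.7), matching (363.3,161.7) and (292.3,150) in the side view.

```bash
python3 - <<'E'
from h import *
np.set_printoptions(precision=4,suppress=True)
a=snap('scene');b=snap('side')
A,e1=tri(ray(a,146.7,209.3),ray(b,363.3,161.7)); B,e2=tri(ray(a,185.7,246.7),ray(b,292.3,150))
print('near -x corner',A,e1,'far +x',B,e2,np.linalg.norm(A-B))
fl=[plane(a,*p,.005) for p in((100,239.3),(148.3,220.7),(173.3,246))]; print(np.array(fl))
ex=(B-A);ex[2]=0;yaw=np.arctan2(ex[1],ex[0]);ex/=np.linalg.norm(ex); ey=np.array([-ex[1],ex[0],0]); print('yaw',yaw)
print('bay centre rim est',(A+B)/2-ey*(.005+.0615),'floor est',(fl[0]+fl[2])/2)
print(toolshift([.516,.270,.2]))
E
```

```text
near -x corner [ 0.3958 -0.2054  0.0266] 0.0034275089792188485 far +x [ 0.5641 -0.2308  0.0296] 0.0011489831052774872 0.17023983742364415
[[ 0.3874 -0.3215  0.005 ]
 [ 0.4104 -0.214   0.005 ]
 [ 0.5207 -0.2302  0.005 ]]
yaw -0.14991846422969204
bay centre rim est [ 0.47   -0.2839  0.0281] floor est [ 0.4541 -0.2758  0.005 ]
[ 4.5013 -8.0989 -0.1318]
```

The bay centre is at about (0.47, -0.284). I'll go back to the left waste with the gripper open.

```bash
python3 -m handwheel '[[4.5,-8.1,0,0],[4.5,-8.1,0,0],[4.5,-8.1,0,0],[4.5,-8.1,0,0],[4.5,-8.1,0,0],[4.5,-8.1,0,0],[4.5,-8.1,0,0],[4.5,-8.1,0,0]]' 1 25; python3 - <<'E'
from h import *
np.set_printoptions(precision=3,suppress=True)
print(toolshift([.516,.270,.045]))
E
```

```text
t: 10.1
tool_pos: [0.5151, 0.275, 0.1947]
eef_rot: [0.973, 0.231, -0.001, -0.001]
wrist_force: [-0.2, -1.2, 0.3]
grip_width: 0.0607
finger_force: 0.0
[-0.033  0.13   3.743]
```

```bash
python3 -m handwheel '[[0,0.1,0,0],[0,0.1,0,0],[0,0.1,0,0],[0,0.1,0,0],[0,0.1,0,0]]' 1; python3 - <<'E'
from h import *
np.set_printoptions(precision=3,suppress=True)
w=snap('wrist','w6.png')
print(toolshift([.516,.270,.045]))
p=proj(w,[.516,.27,.072]);u,v=p.astype(int);print(p)
for c in circ(w,(u-42,v-42,u+42,min(v+42,230)),21,28): print(np.array(c),plane(w,*c[:2],.072))
E
```

```text
t: 10.6
tool_pos: [0.5184, 0.2655, 0.1956]
eef_rot: [0.974, 0.228, 0.0, 0.0]
wrist_force: [-0.2, -0.1, 0.8]
grip_width: 0.0936
finger_force: 0.0
[-0.006 -0.124  3.766]
[258.593 181.452]
[259.083 179.083  24.026] [0.519 0.271 0.072]
[261.083 174.583  23.393] [0.524 0.271 0.072]
[256.833 184.083  22.442] [0.513 0.27  0.072]
```

View pics/w6.png

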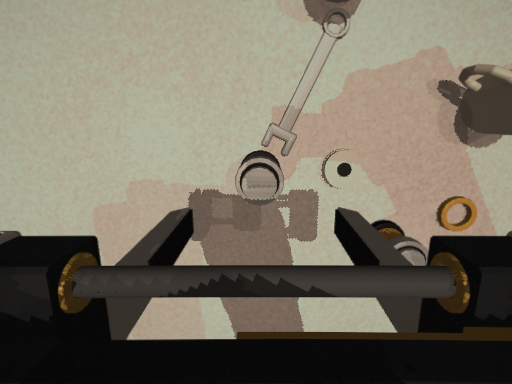

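The waste's flange is at (259,178), centred between the open fingers, and the wrench jaw at (281,138) is clear of the finger paths. Descending to grip.

```bash
python3 -m handwheel '[[0.05,-0.12,0.8,0],[0.05,-0.12,1.6,0],[0.05,-0.12,2.4,0],[0.05,-0.12,3.0,0],[0.05,-0.12,3.5,0],[0.05,-0.12,3.75,0],[0.05,-0.12,3.75,0],[0.05,-0.12,3.75,0]]' 1 25; python3 -m handwheel '[[0,0,0,0],[0,0,0,0],[0,0,0,0],[0,0,0,0],[0,0,0,0],[0,0,0,0],[0,0,0,0],[0,0,0,0]]' -1 25
```

```text
t: 11.45
tool_pos: [0.5183, 0.2717, 0.0463]
eef_rot: [0.974, 0.228, 0.0, -0.0]
wrist_force: [-0.1, -0.5, 0.2]
grip_width: 0.0942
finger_force: 0.0
t: 12.25
tool_pos: [0.518, 0.2715, 0.0456]
eef_rot: [0.974, 0.228, 0.0, 0.0]
wrist_force: [-0.1, -2.0, 2.2]
grip_width: 0.0533
finger_force: 25.0
```

```bash
python3 -m handwheel '[[0,0,-0.3,0],[0,0,-1,0],[0,0,-2,0],[0,0,-3,0],[0,0,-3.5,0],[0,0,-3.5,0],[0,0,-3.5,0]]' - 30; python3 - <<'E'
from h import *
np.set_printoptions(precision=3,suppress=True)
print(toolshift([.47,-.284,.185]))
E
```

```text
t: 12.95
tool_pos: [0.5176, 0.2713, 0.1852]
eef_rot: [0.974, 0.228, -0.0, 0.0]
wrist_force: [0.4, -0.4, -3.9]
grip_width: 0.0535
finger_force: 30.0
[-7.237 11.906  0.009]
```

```bash
python3 -m handwheel '[[-0.4,0.7,0,0],[-1.1,1.8,0,0],[-1.8,3,0,0],[-2.4,4,0,0],[-3,5,0,0],[-3.6,5.95,0,0],[-3.6,5.95,0,0],[-3.6,5.95,0,0]]'; python3 -m handwheel '[[-0.4,0.7,0,0],[-1.1,1.8,0,0],[-1.8,3,0,0],[-2.4,4,0,0],[-3,5,0,0],[-3.6,5.95,0,0],[-3.6,5.95,0,0],[-3.6,5.95,0,0]]'; python3 - <<'E'
from h import *
np.set_printoptions(precision=3,suppress=True)
a=snap('scene');b=snap('side');w=snap('wrist')
print(toolshift([.47,-.284,.051]))
im=np.zeros((384,512*1,3),np.uint8)
i=np.hstack([w['pixels'],cv2.resize(a['pixels'][150:310,30:150+30],None,fx=2.4,fy=2.4)]); i=cv2.resize(i,(800,int(800*i.shape[0]/i.shape[1])));cv2.imwrite('pics/j7.png',i[:,:,::-1])
E
```

```text
t: 13.75
tool_pos: [0.4937, -0.0068, 0.1841]
eef_rot: [0.974, 0.227, -0.001, -0.0]
wrist_force: [0.0, 0.1, -2.8]
grip_width: 0.0536
finger_force: 30.0
t: 14.55
tool_pos: [0.4715, -0.2824, 0.1842]
eef_rot: [0.974, 0.228, -0.001, -0.001]
wrist_force: [0.1, 0.8, -4.7]
grip_width: 0.0534
finger_force: 30.0
[-0.08   0.049  3.349]
```

View pics/j7.png

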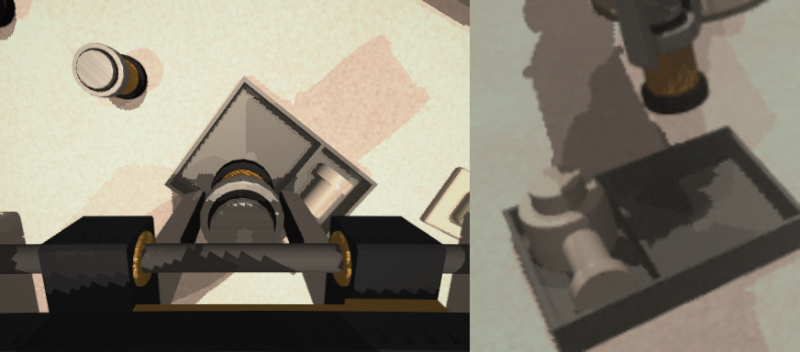

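The waste hangs over the free bay. In the wrist frame the tray rim corners are at about (257,80) and (391,190), with the divider end near (331,154). I'll check the bay centre from those.

```bash
python3 - <<'E'
from h import *
np.set_printoptions(precision=3,suppress=True)
w=snap('wrist')
A,D,C=[plane(w,*p,.035) for p in((257,80),(331,154),(391,190))]
ey=(A-C)/np.linalg.norm(A-C); ex=np.array([ey[1],-ey[0],0]); print(A,D,C,np.linalg.norm(A-C))
bc=A-ey*.0665-ex*.085; print('bay',bc,toolshift([*bc[:2],.051]))
# height of tray floor check: two views of far inner floor corner (scene, side)
E
```

```text
[ 0.565 -0.227  0.035] [ 0.531 -0.339  0.035] [ 0.525 -0.424  0.035] 0.20117789841833572
bay [ 0.468 -0.275  0.035] [-0.012 -0.174  3.354]
```

The two estimates agree within 10 mm. Lowering here.

```bash
python3 -m handwheel '[[0,0,0.5,0],[0,0,1.1,0],[0,0,1.8,0],[0,0,2.4,0],[0,0,2.8,0],[0,0,3.0,0],[0,0,3.1,0],[0,0,3.15,0]]'; python3 -m handwheel '[[0,0,0.06,0],[0,0,0.11,0],[0,0,0.16,0],[0,0,0.2,0],[0,0,0.2,0],[0,0,0.2,0]]'
```

```text
t: 15.55
tool_pos: [0.472, -0.2826, 0.0598]
eef_rot: [0.974, 0.229, 0.0, 0.0]
wrist_force: [-0.1, 0.6, -3.2]
grip_width: 0.0535
finger_force: 30.0
t: 16.15
tool_pos: [0.4716, -0.2829, 0.0515]
eef_rot: [0.974, 0.228, 0.0, -0.0]
wrist_force: [0.1, -0.2, -3.9]
grip_width: 0.0537
finger_force: 30.0
```

```bash
python3 -m handwheel '[[0,0,0.02,0],[0,0,0.04,0],[0,0,0.06,0],[0,0,0.06,0]]'
```

```text
t: 16.55
tool_pos: [0.472, -0.2832, 0.0503]
eef_rot: [0.974, 0.228, 0.0, 0.0]
wrist_force: [-5.1, 3.6, 19.0]
grip_width: 0.0532
finger_force: 30.0
```

The waste is on the floor of the bay. I'll release with a modest opening and lift.

```bash
python3 -m handwheel '[[0,0,-0.03,0],[0,0,-0.03,0],[0,0,-0.03,0],[0,0,-0.03,0],[0,0,-0.03,0],[0,0,-0.03,0]]' 0.45; python3 -m handwheel '[[0,0,-0.3,0],[0,0,-1,0],[0,0,-2,0],[0,0,-3,0],[0,0,-4,0],[0,0,-4,0],[0,0,-4,0]]'; python3 - <<'E'
from h import *
a=snap('scene');b=snap('side')
i=np.hstack([cv2.resize(a['pixels'][110:310,40:340],(400,267)),cv2.resize(b['pixels'][95:365,210:410],(300,405))[:405]] if False else [cv2.resize(a['pixels'][110:310,40:340],(450,300)),cv2.resize(b['pixels'][95:365,200:402],None,fx=1.111,fy=1.111)[:300,:224]]);cv2.imwrite('pics/j8.png',cv2.resize(i,(780,int(780*i.shape[0]/i.shape[1])))[:,:,::-1])
E
```

```text
t: 17.15
tool_pos: [0.4715, -0.2828, 0.0502]
eef_rot: [0.974, 0.228, -0.0, -0.0]
wrist_force: [0.1, -0.3, -1.6]
grip_width: 0.0685
finger_force: 0.0
t: 17.85
tool_pos: [0.4719, -0.2831, 0.2117]
eef_rot: [0.974, 0.228, 0.001, 0.001]
wrist_force: [-0.2, 0.3, -0.3]
grip_width: 0.0679
finger_force: 0.0
```

View pics/j8.png

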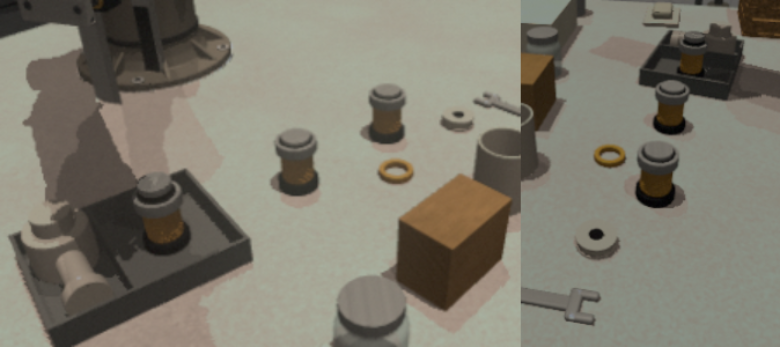

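The waste stands upright in the free bay with its button out. The other two are still latched in place, and the bystanders haven't moved. Handing in.

```bash
python3 -c "
from bench import workorder; print(workorder.sign_off())"
```

```text
the job is handed in; nothing more can be done
None
```

I pressed all three wastes in order and handed the job in: the left one sprang back and now stands upright in the free bay, and the middle and right ones stayed latched where they stood; no verdict came back.

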